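# Unfold the clamp's crank handle and clamp a carton for strapping

## Task

Clamp the carton for strapping: first swing the folded red crank handle on the clamp's handwheel fully upright without turning the wheel, then use it to crank the wheel clockwise (seen from above) until the pad holds the carton square and firmly against the backstop - push on past first contact until the crank clearly stiffens, but do not crush the carton. Let go with the handle left standing, and leave the other things on the bench alone.

Things in the scene. Friction and masses are not known exactly. Their poses are not given: they have to be found in the camera images.
- fold (a joint): fold angle of the red crank handle about its hinge on the handwheel: 0 = folded flat, lying across the wheel through its centre; 1.57 = upright, stop at 1.6. A stiff hinge (0.14 N m of friction, under 3 N at the handle's end): the handle stays at whatever angle it is left.
- wheel (a joint): angle of the handwheel (aluminium disc, diameter 144 mm, top face 104 mm above the table), vertical axis; grows clockwise seen from above. Starts at 0 to 2.5; the clamp takes hold somewhere from 6.5 to 8.5. Drives the ram 10 mm per rad. Friction 0.5 N m: about 9 N sideways at the upright handle turns it freely (a few N less is read at a pause); every 10 N of clamping adds 1.8 N. Stays where it is left.
- hub (a point): centre of the handwheel's upper face, on its vertical axis; 104 mm above the table
- hinge (a point): hinge of the folding handle, 55 mm from the wheel's axis and 22 mm above the wheel's top face (126 mm above the table). It goes round with the wheel. The hinge axis is level and tangential to the wheel. The upright handle stands straight up from here.
- grip_point (a point): point on the axis of the red grip, 60 mm from the hinge, good to pinch. The grip is a round sleeve, 18 mm thick, spanning 16 to 82 mm from the hinge; it spins freely on its pin, so a hand need not turn with the wheel. Folded, it lies level 22 mm above the wheel's face and this point is 5 mm past the wheel's axis, seen from the hinge; upright, it is 60 mm above the hinge.
- clamp: fixed bench clamp: base 160 x 470 x 12 mm, grey gearbox. Origin on the table below the wheel's axis; its -y axis is the way the pad travels to the carton. The dark steel backstop (130 mm wide, 85 mm tall) faces the pad about 310 mm from the origin along -y, but was set by hand up to 10 mm nearer or farther: the point where the clamp takes hold must be felt.
- pad: black pressing pad 100 x 10 x 70 mm, sprung on the ram (16 N per mm); origin at the centre of its face, 55 mm above the table, looking along the clamp's -y. Starts 115 to 140 mm from the clamp's origin. Well clamped is 12 to 45 N at the pad: 2 to 8 N more at the crank than free turning (4 to 5 is ideal), 0.08 to 0.28 rad of wheel past full contact. Over 60 N crushes the carton.
- carton: loose cardboard carton 140 (x) x 120 (y) x 100 (z) mm, 0.28 to 0.56 kg, on the clamp's base between pad and backstop, slightly askew; origin at the centre of its underside. The pad pushes it some way before it meets the backstop; sliding it adds only about 1 N at the crank.
- tape: bystander, to be left alone: roll of brown tape lying flat
- marker: bystander, to be left alone: blue marker pen
- seals: bystander, to be left alone: small yellow tray of strap seals
- carton_b: bystander, to be left alone: second carton 160 x 110 x 120 mm
- scanner: bystander, to be left alone: grey hand scanner
- wrench: bystander, to be left alone: wrench
Mind the look-alikes: they are no part of the job. What is shaped like the carton but yellow is not meant.

How it is judged:
By the outcome, as a careful person would: the job done as asked, in the order asked, and still so for the second after the job is handed in, with the robot touching nothing.
It also fails if it takes over 72 s, if anything falls off the work surface, if the arm or the gripper's body presses on something with over 40 N, if the wrist force passes 120 N, or if a joint passes its speed limit or range.

## Robot

A 7-joint arm with a two-finger parallel gripper is mounted at the origin on the work surface. World frame = base frame: x ahead of the robot, y to its left, z up, the work surface at z = 0. Lengths are in m, angles in degrees, forces in N, time in s.
With the tool pointing down it reaches from about 0.425 to 0.875 m from the base axis. Payload 4.7 kg.
Tool frame: the origin (TCP) lies on the front face of the gripper's body, between the roots of the fingers; the fingertips stand 70 mm ahead of it and the grasp point (between the pads) lies 51 mm ahead of it (tip_extent is the distance from the TCP to the fingertips, in m); z points along the fingers, y is the direction in which the jaws open and shut (so a half turn about z gives the same grasp; the last joint's range is limited). The gripper opens to 87 mm and grips with 3 to 60 N. Pads are 19 mm wide; open, the fingers measure 117 mm over their backs; the gripper's body (75 mm by 190 mm) begins 51 mm behind the grasp point.
Start: joints at [-72.416, 18.392, -4.016, 83.108, 1.295, 78.541, -3.26], TCP at [0.188, 0.622, 0.292] pointing down, gripper open.
Joint ranges: [-163.93, 163.93], [-17.29, 119.83], [-79.2, 71.16], [3.27, 140.29], [-89.18, 269.18], [5.43, 117.66], [-154.24, 154.24]. Speed limits (degrees/s): [147.25, 147.25, 180, 180, 180, 180, 180].

## Interface

Orientations are given as [roll, pitch, yaw] about the fixed x, y, z axes, in that order (R = Rz(yaw) Ry(pitch) Rx(roll)).
In Python, from cell import * gives the robot as it stands.
- The arm moves only by the tool carry_out, never from a script. Its argument "increments" is text: rows parted by semicolons, each of 7 numbers parted by spaces: the opening, from 0 (shut) to 1 (fully open), then the shift along the tool's x, y, z in m, then the turn, a rotation vector about the tool's x, y, z in degrees. A call has 1 to 20 rows; each row shifts and turns the pose as measured when the row begins, along the tool's axes as they then stand; what a row does not reach is not made up. A row lasts 1/8 s, in which the tool goes at most 62.5 mm and 10.7 degrees, less where a joint would pass 70% of its speed; a pose out of reach is approached as far as the arm can. A call is refused whole if a number of a shift passes 0.0625 or a number of a turn 10.7, either way. A call with a gripper value outside its range is refused whole. The fingers move at their own pace and stop on an object; "force" is the grip in N (left out, the last holds). Time passes only in rows, so rows that do not move let the fingers close. It gives the time, the measured TCP pose, the force and the opening at its end, in the units of the state.
- get_obs(): the state, without advancing time (a new reading comes with each control period).
- read_camera(name): name is "scene" or "top"; returns a dict with "img" (480x640x3 uint8, blue, green, red), "fx", "fy", "cx", "cy" (pixels), "world_from_camera" (4x4, takes a point from camera to world coordinates). Camera axes: x right, y down, z forward; pixel columns grow to the right and rows downward; lengths in m; the calibration is good to about 2 mm. A picture is of the moment at which its call begins. There is no depth.
- sign_off(): hands the job in, once; it reports no verdict.
Trained networks look in a picture, given as the dict that the camera call returned (one of the last four; its "shot" number tells which), for a name from the list of things; names that differ only in an ending like _2 or _b are one class to them, and where a whole thing is asked for, a point or a joint stands for the part that bears it (a point fixed in the world has none). Each returns a list of dicts, best first, with "confidence" (0 to 1); they miss things now and then, are a little off and sometimes report something else, mostly with a low value. They report only what shows in the picture. A call takes as long as a camera call. They do not tell look-alikes from the thing itself.
- masks_of(target, picture): "pixels" (480x640 bool, what is visible of it) and "bbox" ([left, top, right, bottom] in pixels, round what is visible of it).
The state is a dict: "time_s": time; "qpos": joint angles; "joint_velocities": joint speeds; "effort": joint torques, N m; "tool_pos": TCP position; "tool_rot": TCP orientation; "force": force on the tool from outside, world axes, zero at the start; "wrist_torque": the same for the moment, N m; "grip_width": finger opening in m.
Only numpy, scipy, OpenCV 4.12 (cv2) and the standard library are available. Lean on these libraries where they do the work, as an engineer would, in place of code of your own. Each camera call takes 0.05 s, during which the arm holds its last target.

## Working session

There is one attempt and no reset: what is moved stays moved. The work goes in short steps, Python scripts to look and compute and a tool call to move; the robot and the scene stay as the last step left them, time stands still between calls to the robot, and variables do not carry over. Pictures are saved under pics/ and viewed, and the job is handed in when it is done.

Besides the shell and the picture viewer there is one more tool, called after "Call:" as name(argument=value, ...) on one line, values as JSON. carry_out: Moves the arm, as the interface text tells. Its arguments: {"type":"object","properties":{"increments":{"type":"string"},"force":{"type":"number"}},"required":["increments"]}

```bash
ls; mkdir -p pics
python3 - <<'E'
from cell import *
import cv2
o=get_obs()
for k,v in o.items(): print(k,v)
for n in("scene","top"):
    p=read_camera(n); cv2.imwrite(f"pics/{n}0.png",p["img"]); print(n,p["fx"],p["fy"],p["cx"],p["cy"],p["world_from_camera"],p["shot"])
    for t in("fold","wheel","hub","hinge","grip_point","clamp","pad","carton"):
        try:
            for m in masks_of(t,p)[:4]: print(t,round(m["confidence"],2),m["bbox"],m["pixels"].sum())
        except Exception as e: print(t,e)
E
```

```text
pics
time_s 0.0
qpos [-72.4151031   18.43971687  -4.0158112   83.17285531   1.29414701
  78.54101611  -3.25950105]
joint_velocities [ 0.00680017  0.00852099  0.02159593  0.02340664 -0.02234956 -0.02879638
  0.08001507]
effort [-6.22184853e-04 -4.91273260e+01 -4.04549316e-01 -3.12549520e+01
 -6.40135864e-02  4.32283350e-02  1.61932353e-04]
tool_pos [0.18753837 0.6219317  0.2911719 ]
tool_rot [-1.79891606e+02  4.73620002e-03  1.63225406e+02]
force [0.00943205 0.02535169 0.06796434]
wrist_torque [ 0.01707108 -0.04619283  0.0195078 ]
grip_width 0.08703009212417416
scene 502.91215278184814 502.91215278184814 317.5387224683232 233.2996094090961 [[ 0.8692231   0.3908112  -0.30284947  0.97366888]
 [ 0.49425038 -0.67078993  0.55295337 -0.74829042]
 [ 0.012952   -0.63032331 -0.77622469  1.14277661]
 [ 0.          0.          0.          1.        ]] 1
fold 0.51 [330.0, 186.2, 351.9, 204.3] 158
wheel 0.67 [292.9, 235.5, 358.4, 301.3] 2950
wheel 0.62 [280.2, 183.4, 369.2, 342.8] 6129
wheel 0.59 [319.7, 181.7, 369.0, 222.3] 1496
wheel 0.56 [328.0, 189.3, 351.0, 206.3] 151
hub 0.57 [318.2, 180.8, 
[... 601 characters left out ...]
498]
 [-0.99921201  0.02917984  0.02690548 -0.03396358]
 [-0.0319892  -0.19077096 -0.98111321  1.15134036]
 [ 0.          0.          0.          1.        ]] 2
fold 0.61 [244.3, 244.9, 284.4, 266.7] 309
wheel 0.81 [229.9, 226.3, 291.3, 288.6] 3026
hub 0.67 [229.6, 224.3, 290.6, 285.7] 2905
hinge 0.73 [229.1, 225.9, 290.0, 288.0] 2935
grip_point 0.87 [246.2, 244.7, 283.0, 263.1] 265
clamp 0.95 [228.2, 192.2, 422.0, 298.0] 8336
clamp 0.68 [246.6, 244.4, 285.1, 267.3] 325
pad 0.55 [309.4, 221.2, 322.0, 261.5] 140
carton 0.74 [437.4, 147.1, 518.1, 219.5] 3741
carton 0.68 [314.7, 196.3, 383.2, 271.1] 3473
carton 0.61 [493.5, 243.1, 579.3, 322.1] 4859
carton 0.56 [415.9, 315.1, 503.7, 392.0] 4128
```

View pics/scene0.png

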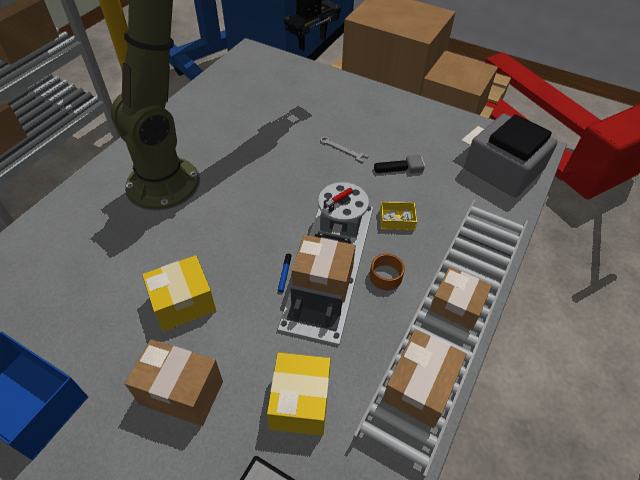

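View pics/top0.png

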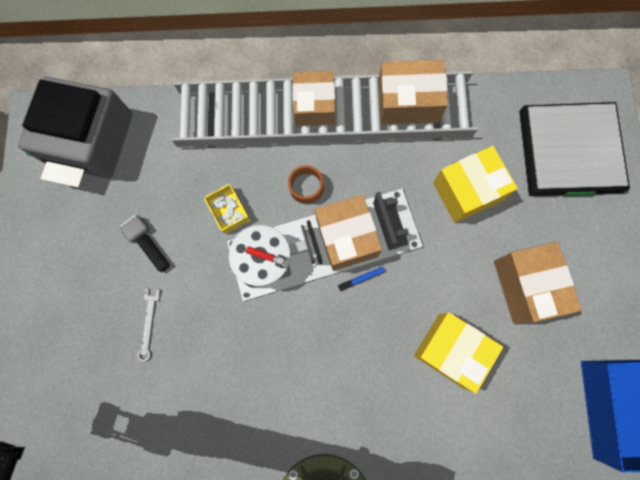

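Run:
```python
import cv2,numpy as np
a=cv2.imread("pics/top0.png")[180:310,210:440];b=cv2.imread("pics/scene0.png")[130:350,260:400]
cv2.imwrite("pics/c_top.png",cv2.resize(a,None,fx=3.4,fy=3.4,interpolation=3))
cv2.imwrite("pics/c_sc.png",cv2.resize(b,None,fx=2.7,fy=2.7,interpolation=3))
```

```text
(no output)
```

View pics/c_top.png

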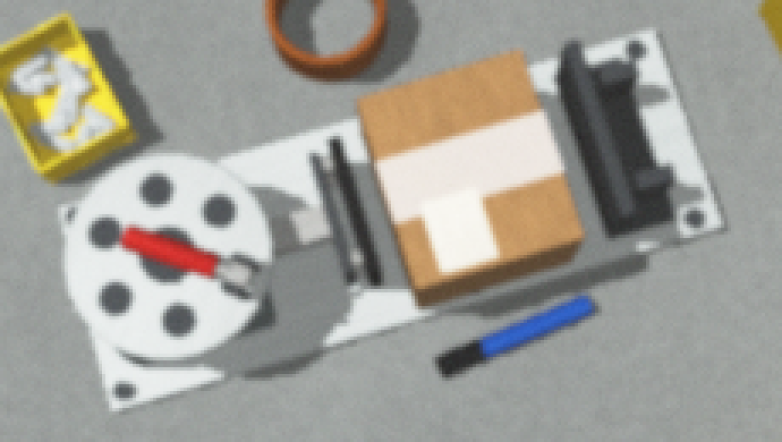

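View pics/c_sc.png

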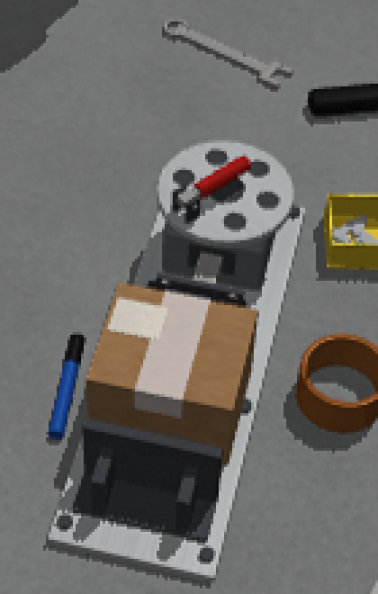

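```bash
cat > h.py <<'E'
import numpy as np,cv2
from cell import *
def ray(p,uv,z):
    T=np.array(p["world_from_camera"]);d=T[:3,:3]@np.array([(uv[0]-p["cx"])/p["fx"],(uv[1]-p["cy"])/p["fy"],1]);o=T[:3,3]
    return o+d*(z-o[2])/d[2]
def proj(p,X):
    T=np.array(p["world_from_camera"]);c=T[:3,:3].T@(np.array(X)-T[:3,3]);return np.array([p["fx"]*c[0]/c[2]+p["cx"],p["fy"]*c[1]/c[2]+p["cy"]])
def red(p,box):
    l,t,r,b=box;h=cv2.cvtColor(p["img"],cv2.COLOR_BGR2HSV)
    m=(((h[...,0]<6)|(h[...,0]>174))&(h[...,1]>150)&(h[...,2]>70))
    k=np.zeros_like(m);k[t:b,l:r]=m[t:b,l:r];return k
E
python3 - <<'E'
from h import *
P={}
for n,box in(("scene",(310,170,380,230)),("top",(225,220,300,295))):
    p=read_camera(n);P[n]=p
    m=red(p,box);ys,xs=np.nonzero(m)
    pts=np.c_[xs,ys].astype(float);c=pts.mean(0);u,s,v=np.linalg.svd(pts-c,full_matrices=False)
    t=(pts-c)@v[0];e=[c+v[0]*t.min(),c+v[0]*t.max()]
    print(n,len(xs),c,e)
    for q in [c]+e: print(ray(p,q,0.126).round(4),ray(p,q,.13).round(4))
    w=[m for m in masks_of("wheel",p)]
    for m in w[:3]:
        if n=="top" or True:
            ct,_=cv2.findContours(m["pixels"].astype(np.uint8),0,1);ct=max(ct,key=cv2.contourArea)
            el=cv2.fitEllipse(cv2.convexHull(ct));print("ell",m["bbox"],el,ray(p,el[0],.104).round(4))
p=P["top"]
# base plate corners / circle by bright seg
g=cv2.cvtColor(p["img"],cv2.COLOR_BGR2GRAY)
for nm,uv in (("farR",(210+655/3.4,180+30/3.4)),("nearR",(210+723/3.4,180+230/3.4)),("nearL",(210+112/3.4,180+410/3.4))): print(nm,ray(p,uv,.012).round(4))
E
```

```text
scene 107 [342.18691589 194.60747664] [array([351.10649795, 189.17485427]), array([333.24926111, 200.05110649])]
[0.5677 0.131  0.126 ] [0.5693 0.1275 0.13  ]
[0.5795 0.1622 0.126 ] [0.5811 0.1586 0.13  ]
[0.5561 0.1003 0.126 ] [0.5577 0.097  0.13  ]
ell [317.6, 182.3, 367.2, 223.3] ((342.5586853027344, 202.0402374267578), (39.659297943115234, 52.30852508544922), 92.22288513183594) [0.5732 0.1252 0.104 ]
top 170 [259.31176471 253.51176471] [array([246.24350445, 249.25282375]), array([272.41880849, 257.7833452 ])]
[0.569  0.1305 0.126 ] [0.5682 0.1299 0.13  ]
[0.5797 0.1605 0.126 ] [0.5789 0.1597 0.13  ]
[0.5582 0.1007 0.126 ] [0.5575 0.1001 0.13  ]
ell [230.2, 226.7, 291.5, 290.7] ((259.6534118652344, 255.74136352539062), (60.9400749206543, 62.50906753540039), 39.77756118774414) [0.5678 0.1333 0.104 ]
farR [ 0.7487 -0.2213  0.012 ]
nearR [ 0.5932 -0.2622  0.012 ]
nearL [0.4727 0.1895 0.012 ]
```

Run:
```python
from h import *
from scipy.optimize import minimize
p=read_camera("top");s=read_camera("scene")
def grad(p):
    g=cv2.GaussianBlur(cv2.cvtColor(p["img"],cv2.COLOR_BGR2GRAY).astype(np.float32),(0,0),1.0);return g
from scipy.ndimage import map_coordinates
a=np.linspace(0,2*np.pi,180,endpoint=False)
def edge(p,x,y,z,r):
    # contrast across rim: inside - outside
    o=[]
    g=G[id(p)]
    for rr in(r-.003,r+.003):
        q=np.array([proj(p,(x+rr*np.cos(t),y+rr*np.sin(t),z)) for t in a]);o.append(map_coordinates(g,[q[:,1],q[:,0]],order=1))
    return np.clip(o[0]-o[1],-20,60).mean()
G={id(p):grad(p),id(s):grad(s)}
for nm,f in(("top",lambda v:-edge(p,v[0],v[1],.104,.072)),("scene",lambda v:-edge(s,v[0],v[1],.104,.072)),("both",lambda v:-edge(p,v[0],v[1],.104,.072)-edge(s,v[0],v[1],.104,.072))):
    r=minimize(f,[.570,.135],method="Nelder-Mead",options=dict(initial_simplex=[[.570,.135],[.576,.135],[.570,.141]]));print(nm,r.x.round(4),r.fun)
hub=r.x
# overlay
im=cv2.resize(p["img"][180:310,210:440],None,fx=3.4,fy=3.4,interpolation=3)
def d(X,c):
    q=(proj(p,X)-[210,180])*3.4;cv2.circle(im,tuple(int(v) for v in q),2,c,-1)
for t in a[::4]: d((hub[0]+.072*np.cos(t),hub[1]+.072*np.sin(t),.104),(0,255,0))
for ang in(69,70.5,72):
  u=np.array([np.cos(np.radians(ang)),np.sin(np.radians(ang))])
  for k in(-.055,-.039,.005,.027): d((*(hub+u*k),.126),(255,0,255))
cv2.imwrite("pics/ov.png",im)
```

```text
top [0.5713 0.1352] -43.20647430419922
scene [0.5699 0.134 ] -34.26870346069336
both [0.5707 0.1347] -76.67031860351562
```

View pics/ov.png

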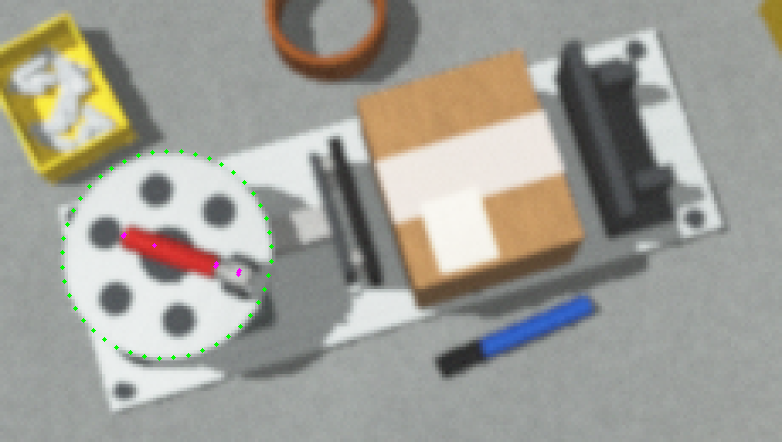

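Candidates for "red handle": the red grip on the handwheel (top 259,254); the red pallet-jack at scene (600,120) is background. Carton candidates: the brown one on the clamp base at top (349,232) is the right one; yellow cartons (475,184), (460,350), brown (537,283) and the conveyor ones are not. The overlay crop confirms the wheel and handle.

```bash
cat > plan.py <<'E'
from h import *
from scipy.spatial.transform import Rotation as R
def fmt(op,rows): return "; ".join(" ".join([str(op)]+[("%.4f"%v).rstrip('0').rstrip('.') if abs(v)>5e-5 else "0" for v in r[:3]]+[("%.2f"%v).rstrip('0').rstrip('.') if abs(v)>5e-3 else "0" for v in r[3:]]) for r in rows)
def rows(p0,R0,wps):
    out=[];p=np.array(p0);Q=R0
    for q,S in wps:
        out.append(np.r_[Q.inv().apply(np.array(q)-p),np.degrees((Q.inv()*S).as_rotvec())]);p=np.array(q);Q=S
    return out
def yawR(y): return R.from_euler("xyz",[180,0,y],degrees=True)
E
python3 - <<'E'
from plan import *
o=get_obs();p0=o["tool_pos"];R0=R.from_euler("xyz",o["tool_rot"],degrees=True)
g=np.array([.5727,.1397,.25]);n=15
dl=(R0.inv()*yawR(70)).as_rotvec()
w=[(p0+(g-p0)*k/n,R0*R.from_rotvec(dl*k/n)) for k in range(1,n+1)]
print(fmt(1,rows(p0,R0,w)))
E
```

```text
1 -0.0339 -0.0234 0.0028 0 0 6.21; 1 -0.0362 -0.0196 0.0028 0 0 6.21; 1 -0.0381 -0.0156 0.0028 0 0 6.21; 1 -0.0396 -0.0113 0.0028 0 0 6.21; 1 -0.0406 -0.007 0.0028 0 0 6.21; 1 -0.0411 -0.0026 0.0028 0 0 6.21; 1 -0.0411 0.0019 0.0028 0 0 6.21; 1 -0.0407 0.0063 0.0028 0 0 6.21; 1 -0.0397 0.0107 0.0028 0 0 6.21; 1 -0.0384 0.0149 0.0028 0 0 6.21; 1 -0.0365 0.019 0.0028 0 0 6.21; 1 -0.0342 0.0229 0.0028 0 0 6.21; 1 -0.0316 0.0264 0.0028 0 0 6.21; 1 -0.0285 0.0297 0.0028 0 0 6.21; 1 -0.0251 0.0326 0.0028 0 0 6.21
```

Call:
carry_out(increments="1 -0.034 -0.023 0.003 0 0 6.2; 1 -0.036 -0.02 0.003 0 0 6.2; 1 -0.038 -0.016 0.003 0 0 6.2; 1 -0.04 -0.011 0.003 0 0 6.2; 1 -0.041 -0.007 0.003 0 0 6.2; 1 -0.041 -0.003 0.003 0 0 6.2; 1 -0.041 0.002 0.003 0 0 6.2; 1 -0.041 0.006 0.003 0 0 6.2; 1 -0.04 0.011 0.003 0 0 6.2; 1 -0.038 0.015 0.003 0 0 6.2; 1 -0.037 0.019 0.003 0 0 6.2; 1 -0.034 0.023 0.003 0 0 6.2; 1 -0.032 0.026 0.003 0 0 6.2; 1 -0.029 0.03 0.003 0 0 6.2; 1 -0.025 0.033 0.003 0 0 6.2", force=8)

```text
time_s: 3.08
tool_pos: [0.5727, 0.1191, 0.2467]
tool_rot: [180.0, -0.5, 67.7]
force: [-0.2, 0.3, 1.6]
grip_width: 0.087
```

Call:
carry_out(increments="1 0.019 -0.008 0.02 0 0 -2.3; 1 0 0 0.02 0 0 0; 1 0 0 0 0 0 0")

```text
time_s: 3.45
tool_pos: [0.5745, 0.137, 0.2057]
tool_rot: [179.9, -0.4, 69.7]
force: [-0.2, -0.2, 0.1]
grip_width: 0.0875
```

Run:
```python
from plan import *
p=read_camera("scene");cv2.imwrite("pics/s1.png",cv2.resize(p["img"][100:260,240:440],None,fx=3.5,fy=3.5,interpolation=3))
p=read_camera("top");cv2.imwrite("pics/t1.png",cv2.resize(p["img"][180:310,210:400],None,fx=3.5,fy=3.5,interpolation=3))
o=get_obs();print(o["tool_pos"],o["tool_rot"],o["qpos"],o["force"])
```

```text
[0.5753905  0.13799571 0.20757101] [179.73848135  -0.60640476  69.73656067] [-38.91065269  14.95400041  26.89868318  99.24117248  -7.68377766
  66.99335868 -30.11310814] [0.02491354 0.81422755 0.62918106]
```

View pics/s1.png

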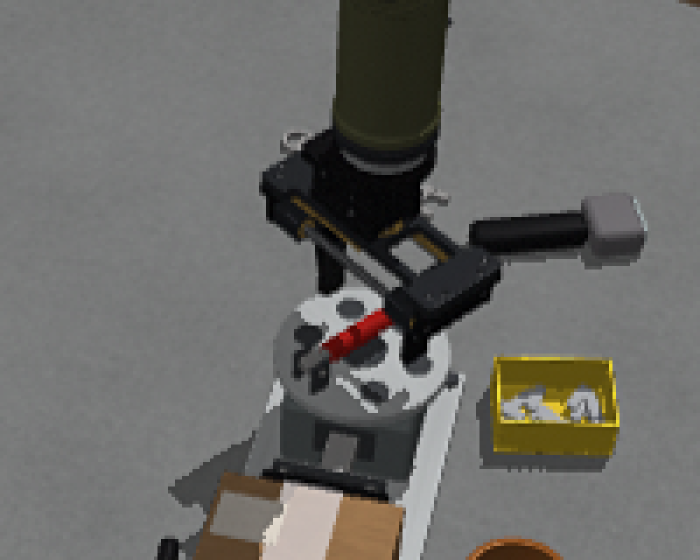

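View pics/t1.png

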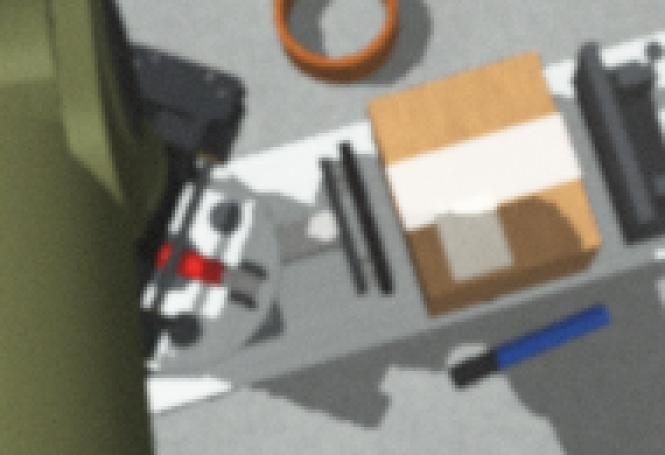

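Call:
carry_out(increments="1 0.001 -0.003 0.014 0 0 0; 1 0 0 0.012 0 0 0; 1 0 0 0 0 0 0; 1 0 0 0 0 0 0")

```text
time_s: 4.05
tool_pos: [0.5732, 0.1416, 0.1814]
tool_rot: [179.7, -0.7, 69.8]
force: [0.9, 0.5, 0.1]
grip_width: 0.0868
```

Call:
carry_out(increments="0 0 0 0 0 0 0; 0 0 0 0 0 0 0; 0 0 0 0 0 0 0; 0 0 0 0 0 0 0; 0 0 0 0 0 0 0; 0 0 0 0 0 0 0", force=10)

```text
time_s: 4.8
tool_pos: [0.5739, 0.1414, 0.1824]
tool_rot: [179.6, -0.8, 69.8]
force: [-0.2, -1.2, -0.2]
grip_width: 0.0347
```

Call:
carry_out(increments="0 0 0 0 0 0 0; 0 0 0 0 0 0 0; 0 0 0 0 0 0 0")

```text
time_s: 5.18
tool_pos: [0.5725, 0.1421, 0.182]
tool_rot: [179.8, -0.8, 69.9]
force: [0.1, -0.6, 2.2]
grip_width: 0.0178
```

Call:
carry_out(increments="0 -0.0005 0 -0.008 0 0 0; 0 -0.0015 0 -0.008 0 0 0; 0 -0.0025 0 -0.0078 0 0 0; 0 -0.0035 0 -0.0073 0 0 0")

```text
time_s: 5.68
tool_pos: [0.5692, 0.1343, 0.2134]
tool_rot: [179.8, -0.7, 69.9]
force: [1.0, 1.0, -4.3]
grip_width: 0.0179
```

Run:
```python
from plan import *
p=read_camera("scene");cv2.imwrite("pics/s2.png",cv2.resize(p["img"][100:260,240:440],None,fx=3.5,fy=3.5,interpolation=3))
o=get_obs();print(o["tool_pos"],o["tool_rot"],o["qpos"],o["force"],o["wrist_torque"],o["grip_width"])
```

```text
[0.56934518 0.13364601 0.21446405] [179.76634111  -0.76428541  69.81586614] [-38.99558045  13.69616513  27.06723751  99.83140003  -7.25713873
  67.47377941 -30.05400728] [-0.81428269  1.89988815 -3.65020426] [ 0.32047859  0.43908721 -0.03595957] 0.017946186944611336
```

View pics/s2.png

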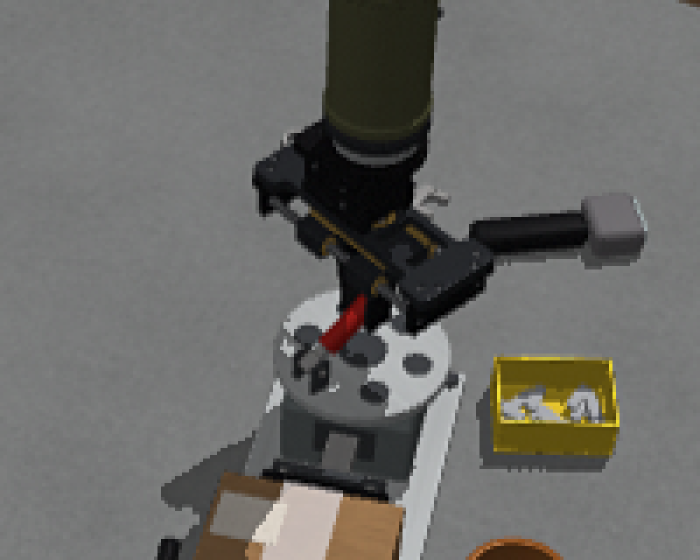

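Call:
carry_out(increments="0 -0.004 0 -0.0057 0 0 0; 0 -0.005 0 -0.0056 0 0 0; 0 -0.0056 0 -0.005 0 0 0; 0 -0.0063 0 -0.0042 0 0 0; 0 -0.0067 0 -0.0035 0 0 0")

```text
time_s: 6.35
tool_pos: [0.5594, 0.1079, 0.2405]
tool_rot: [179.7, -1.0, 69.9]
force: [1.1, 2.4, -1.6]
grip_width: 0.0175
```

Call:
carry_out(increments="0 -0.0074 0 -0.0012 0 0 0; 0 -0.0073 0 -0.001 0 0 0; 0 -0.0076 0 -0.0005 0 0 0; 0 -0.0035 0 0 0 0 0; 0 0 0 0 0 0 0")

```text
time_s: 6.98
tool_pos: [0.5508, 0.0847, 0.247]
tool_rot: [179.6, -1.5, 70.0]
force: [-1.0, 3.2, 0.6]
grip_width: 0.0174
```

Run:
```python
from plan import *
p=read_camera("scene");cv2.imwrite("pics/s3.png",cv2.resize(p["img"][100:260,240:440],None,fx=3.5,fy=3.5,interpolation=3))
p=read_camera("top");cv2.imwrite("pics/t3.png",cv2.resize(p["img"][180:310,210:400],None,fx=3.5,fy=3.5,interpolation=3))
o=get_obs();print(o["tool_pos"],o["tool_rot"],o["qpos"],o["force"],o["wrist_torque"],o["grip_width"])
```

```text
[0.55092812 0.08485159 0.24693357] [179.59581064  -1.44938111  70.00859698] [-37.11659346   8.33730422  28.79117222 101.7558706   -5.41197614
  69.9558173  -26.80170526] [-0.89849714  3.19139083  2.62244824] [0.6040023  0.31447029 0.02988823] 0.018048306524066565
```

View pics/s3.png

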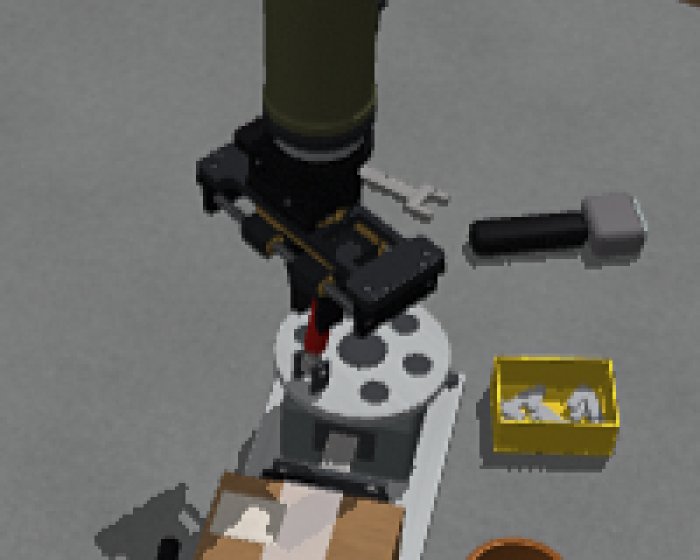

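View pics/t3.png

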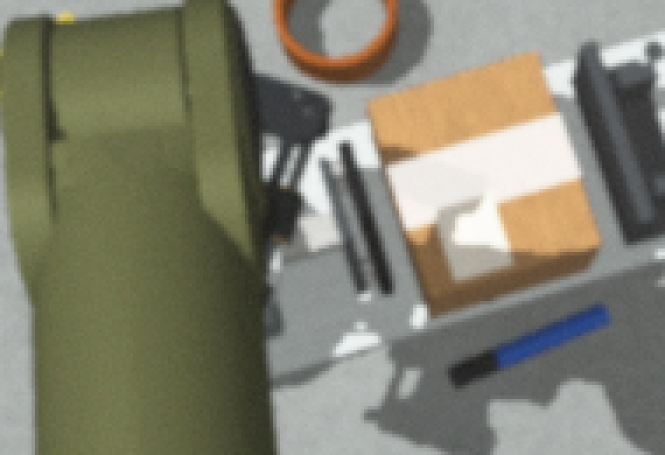

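Call:
carry_out(increments="0 -0.002 0 0 0 0 0; 0 -0.001 0 0 0 0 0")

```text
time_s: 7.32
tool_pos: [0.5502, 0.0828, 0.2471]
tool_rot: [179.6, -1.5, 70.1]
force: [-0.1, 4.1, 3.4]
grip_width: 0.0175
```

```bash
cat > chk.py <<'E'
from plan import *
import sys
p=read_camera("scene");o=get_obs()
hub=np.array([.571,.135]);a=np.radians(float(sys.argv[1]));h=hub-.055*np.array([np.cos(a),np.sin(a)])
x0,y0=280,130
im=cv2.resize(p["img"][130:260,280:420],None,fx=5,fy=5,interpolation=3)
for z in(0,.016,.04,.06,.082):
    q=(proj(p,(*h,.126+z))-[x0,y0]+.5)*5;cv2.circle(im,tuple(int(v) for v in q),2,(0,255,0),-1)
cv2.imwrite(sys.argv[2],im);print(o["time_s"],o["tool_pos"],o["tool_rot"],o["force"],o["wrist_torque"],o["grip_width"])
E
python3 chk.py 70 pics/s4.png
```

```text
7.375 [0.55012474 0.08264841 0.24710911] [179.58140333  -1.49860277  70.05135809] [-0.61728013  4.41703076  3.02097217] [ 1.0035269   0.25549762 -0.03426461] 0.017625674666463725
```

View pics/s4.png

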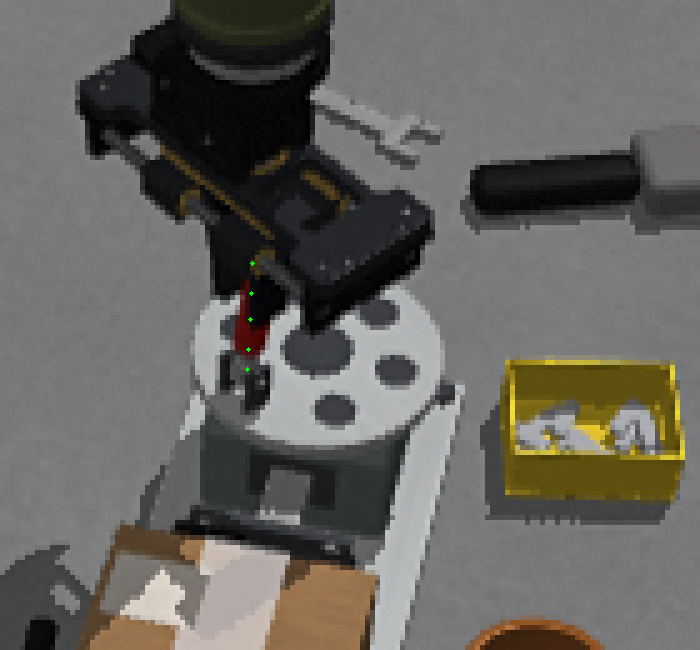

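Call:
carry_out(increments="0 -0.002 0 0 0 0 0; 0 -0.001 0 0 0 0 0")

```text
time_s: 7.62
tool_pos: [0.5492, 0.08, 0.2472]
tool_rot: [179.6, -1.5, 70.1]
force: [-0.6, 4.6, 3.7]
grip_width: 0.0172
```

Call:
carry_out(increments="0 -0.003 0 0 0 0 0; 0 0 0 0 0 0 0")

```text
time_s: 7.88
tool_pos: [0.5479, 0.0766, 0.2472]
tool_rot: [179.6, -1.5, 70.1]
force: [-1.1, 3.5, 3.7]
grip_width: 0.0173
```

```bash
python3 chk.py 70 pics/s5.png
```

```text
7.925 [0.54795818 0.07668923 0.24721863] [179.58223154  -1.49062824  70.07022845] [-1.42320056  3.45273502  4.43477863] [0.76185228 0.46551215 0.02715407] 0.017451720510116193
```

View pics/s5.png

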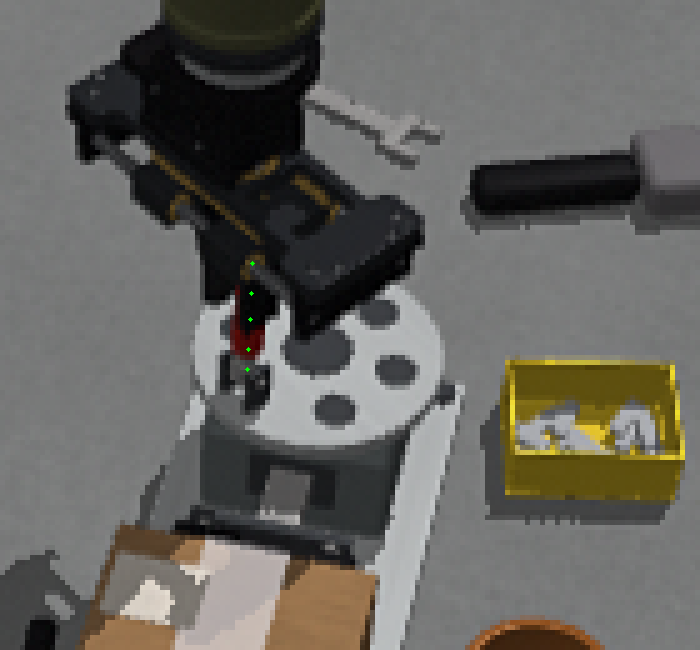

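Call:
carry_out(increments="0.5 0 0 0 0 0 0; 0.5 0 0 0 0 0 0; 0.5 0 0 -0.03 0 0 0; 0.5 0 0 -0.03 0 0 0; 0.5 0 0 -0.03 0 0 0")

```text
time_s: 8.55
tool_pos: [0.5449, 0.068, 0.3333]
tool_rot: [179.8, -0.6, 69.7]
force: [1.2, -0.3, -0.7]
grip_width: 0.0435
```

```bash
python3 chk.py 70 pics/s6.png
```

```text
8.6 [0.54660263 0.06793155 0.33787192] [179.50571931  -0.83275663  69.70550202] [ 1.87917163 -0.51888481  3.34783967] [-0.07041771 -0.15120175 -0.00251271] 0.04336758667278563
```

View pics/s6.png

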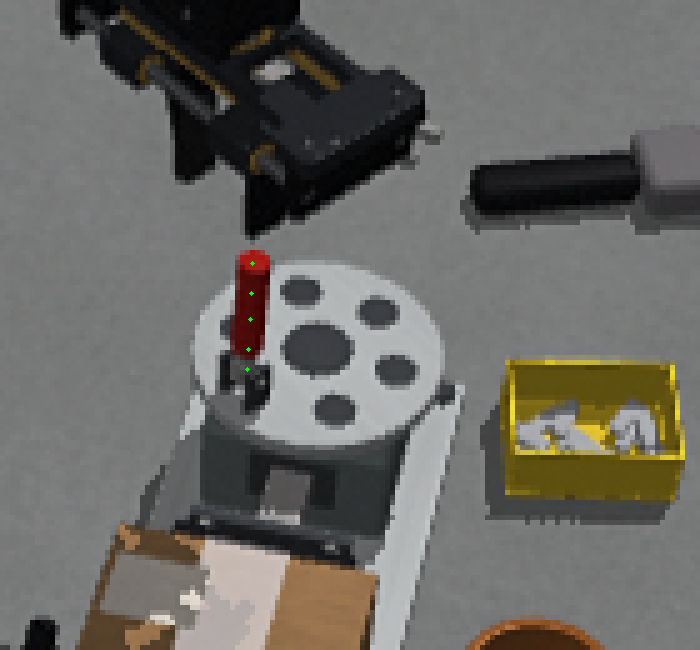

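Run:
```python
from plan import *
p=read_camera("top");hub=np.array([.571,.135]);d=np.array([.258,-.966])
for nm,uv,z in(("pad face top",(210+361/3.4,180+210/3.4),.09),("bs face top a",(210+563/3.4,180+45/3.4),.097),("bs face top b",(210+612/3.4,180+233/3.4),.097),("carton backL",(210+360/3.4,180+100/3.4),.112),("carton backR",(210+418/3.4,180+278/3.4),.112),("frontL",(210+522/3.4,180+50/3.4),.112),("frontR",(210+578/3.4,180+240/3.4),.112)):
    q=ray(p,uv,z)[:2]-hub;print(nm,(q@d).round(4))
```

```text
pad face top 0.1362
bs face top a 0.3047
bs face top b 0.296
carton backL 0.1567
carton backR 0.1594
frontL 0.2739
frontR 0.2701
```

Call:
carry_out(increments="0.5 0 0 0 0 0 -10.6; 0.5 0 0 0 0 0 -10.6; 0.5 0 0 0 0 0 -10.6; 0.5 0 0 0 0 0 -10.6; 0.5 0 0 0 0 0 -10.6; 0.5 0 0 0 0 0 -10.6; 0.5 0 0 0 0 0 -10.6; 0.5 0 0 0 0 0 -10.6; 0.5 0 0 0 0 0 -10.6; 0.5 0 0 0 0 0 -10.6; 0.5 0 0 0 0 0 -10.6; 0.5 0 0 0 0 0 -10.6; 0.5 0 0 0 0 0 -10.6; 0.5 0 0 0 0 0 -10.6; 0.5 0 0 0 0 0 -10.6")

```text
time_s: 10.52
tool_pos: [0.5425, 0.0542, 0.3149]
tool_rot: [-179.9, -1.0, -129.0]
force: [0.1, -0.4, 0.2]
grip_width: 0.0437
```

```bash
cat > to.py <<'E'
from plan import *
import sys
# to.py x y z yaw n op
x,y,z,yaw,n,op=map(float,sys.argv[1:7]);n=int(n)
o=get_obs();p0=o["tool_pos"];R0=R.from_euler("xyz",o["tool_rot"],degrees=True);g=np.array([x,y,z])
dl=(R0.inv()*yawR(yaw)).as_rotvec()
print(p0.round(4),np.round(o["tool_rot"],1),o["qpos"].round(1),o["force"].round(1))
print(fmt(op,rows(p0,R0,[(p0+(g-p0)*k/n,R0*R.from_rotvec(dl*k/n)) for k in range(1,n+1)])))
E
python3 to.py .5518 .0824 .300 230 2 .5
```

```text
[0.5425 0.0542 0.3149] [-179.9   -1.  -129. ] [-30.2   5.3  22.9  96.6  -1.4  79.2 133.9] [ 0.1 -0.4  0.2]
0.5 -0.014 0.0053 0.0072 -0.03 -0.49 0.5; 0.5 -0.0139 0.0054 0.0074 -0.03 -0.49 0.5
```

Call:
carry_out(increments="0.6 -0.014 0.0055 0.007 0 -0.5 0.5; 0.6 -0.014 0.0055 0.007 0 -0.5 0.5; 0.6 0 0 0 0 0 0")

```text
time_s: 10.9
tool_pos: [0.5515, 0.0842, 0.2966]
tool_rot: [180.0, -0.1, -130.5]
force: [-0.0, -0.3, -0.3]
grip_width: 0.0519
```

```bash
python3 to.py .5518 .0824 .240 230 3 .6;python3 chk.py 70 pics/s7.png
```

```text
[0.5515 0.0842 0.2966] [ 1.800e+02 -1.000e-01 -1.305e+02] [-31.4   7.1  21.9  96.8  -2.6  76.8 130.4] [-0.  -0.3 -0.3]
0.6 0.0003 -0.0005 0.0189 0.01 -0.05 -0.16; 0.6 0.0004 -0.0005 0.0189 0.01 -0.05 -0.16; 0.6 0.0004 -0.0005 0.0189 0.01 -0.05 -0.16
10.95 [0.55156625 0.08341971 0.29700462] [-1.79993745e+02 -1.41005263e-01 -1.30510309e+02] [-0.5500153  -0.16736533  0.72075414] [ 0.1038592   0.05034642 -0.04583697] 0.051884210086072344
```

View pics/s7.png

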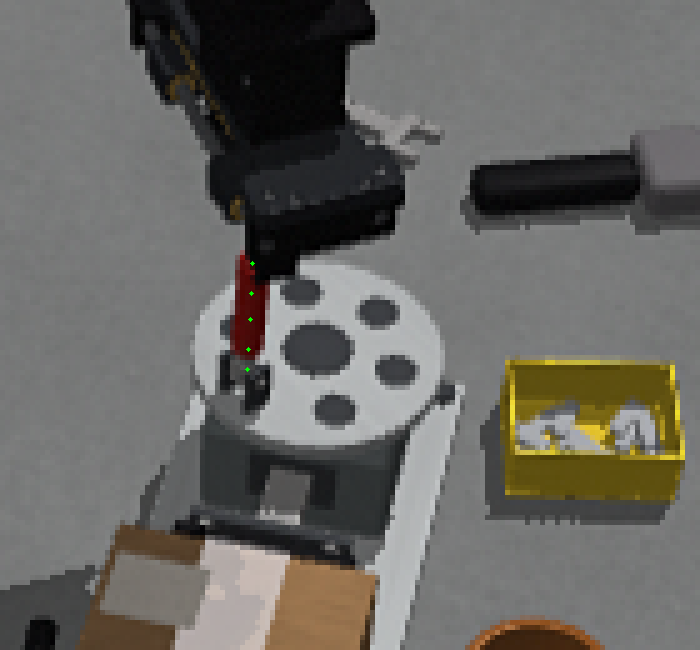

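Call:
carry_out(increments="0.6 0.0005 0 0.02 0 0 0; 0.6 0 0 0.019 0 0 0; 0.6 0 0 0.017 0 0 0; 0.6 0 0 0.003 0 0 0; 0.6 0 0 0 0 0 0")

```text
time_s: 11.58
tool_pos: [0.5521, 0.0819, 0.2374]
tool_rot: [-179.8, -0.1, -130.8]
force: [0.6, -0.7, -0.1]
grip_width: 0.0519
```

```bash
python3 to.py .5518 .0824 .239 230 1 .6
```

```text
[0.5521 0.0819 0.2374] [-1.798e+02 -1.000e-01 -1.308e+02] [-31.    9.3  21.9 101.4  -3.5  70.  131.1] [ 0.6 -0.7 -0.1]
0.6 -0.0001 0.0006 -0.0016 -0.15 -0.09 -0.77
```

Centred. Close with a firm grip.

Call:
carry_out(increments="0 0 0 0 0 0 0; 0 0 0 0 0 0 0; 0 0 0 0 0 0 0; 0 0 0 0 0 0 0; 0 0 0 0 0 0 0; 0 0 0 0 0 0 0; 0 0 0 0 0 0 0", force=30)

```text
time_s: 12.45
tool_pos: [0.551, 0.0843, 0.2392]
tool_rot: [179.9, 0.0, -130.7]
force: [-1.9, 0.6, 1.0]
grip_width: 0.0169
```

```bash
cat > crank.py <<'E'
from plan import *
import sys
# crank.py ddeg n r yawrate lead
dd,n,r=float(sys.argv[1]),int(sys.argv[2]),float(sys.argv[3]);f=float(sys.argv[4]) if len(sys.argv)>4 else 1
hub=np.array([.571,.135])
o=get_obs();p0=o["tool_pos"];R0=R.from_euler("xyz",o["tool_rot"],degrees=True)
v=p0[:2]-hub;az=np.degrees(np.arctan2(v[1],v[0]))%360
rad=v/np.linalg.norm(v);tan=np.array([rad[1],-rad[0]])  # cw
F=o["force"]
print("t%.2f r=%.4f az=%.1f z=%.4f yaw=%.1f q7=%.1f Frad=%.1f Ftan=%.1f Fz=%.1f"%(o["time_s"],np.linalg.norm(v),az,p0[2],o["tool_rot"][2],o["qpos"][6],F[:2]@rad,F[:2]@tan,F[2]),np.round(o["tool_rot"],1),o["wrist_torque"].round(2))
w=[]
for k in range(1,n+1):
    a=np.radians(az-dd*k);w.append(((*(hub+r*np.array([np.cos(a),np.sin(a)])),.238),yawR(o["tool_rot"][2]-dd*k*f)))
print(fmt(0,rows(p0,R0,w)))
E
python3 crank.py 7.5 8 .0555
```

```text
t12.45 r=0.0545 az=248.5 z=0.2392 yaw=-130.7 q7=131.0 Frad=0.2 Ftan=2.0 Fz=1.0 [ 179.9    0.  -130.7] [ 0.12  0.32 -0.01]
0 0.0028 0.0067 0.0012 0.07 0 7.5; 0 0.0019 0.007 0 0 0 7.5; 0 0.0019 0.007 0 0 0 7.5; 0 0.0019 0.007 0 0 0 7.5; 0 0.0019 0.007 0 0 0 7.5; 0 0.0019 0.007 0 0 0 7.5; 0 0.0019 0.007 0 0 0 7.5; 0 0.0019 0.007 0 0 0 7.5
```

Call:
carry_out(increments="0 0.0028 0.0067 0.001 0 0 7.5; 0 0.002 0.007 0 0 0 7.5; 0 0.002 0.007 0 0 0 7.5; 0 0.002 0.007 0 0 0 7.5; 0 0.002 0.007 0 0 0 7.5; 0 0.002 0.007 0 0 0 7.5")

```text
time_s: 13.2
tool_pos: [0.5384, 0.0914, 0.2391]
tool_rot: [-178.3, 2.5, -178.1]
force: [5.2, -10.1, -1.6]
grip_width: 0.017
```

```bash
python3 crank.py 7.5 2 .0555
```

```text
t13.20 r=0.0544 az=233.2 z=0.2391 yaw=-178.1 q7=79.9 Frad=5.0 Ftan=-10.3 Fz=-1.6 [-178.3    2.5 -178.1] [-2.43 -0.98 -0.11]
0 0.0061 0.0041 0.0008 -1.56 2.61 7.46; 0 0.0054 0.0049 0 0 0 7.5
```

```bash
python3 - <<'E'
s=open('crank.py').read()
i=s.index("w=[]")
s=s[:i]+'''
# args: g n r yawstep L
L=float(sys.argv[5]);out=[]
yaw=o["tool_rot"][2]
for k in range(n):
    a=np.radians(az-dd*k);b=np.radians(az-dd*k-L)
    r0=np.linalg.norm(v)+(r-np.linalg.norm(v))*min(1,k/3)
    d=np.array([r*np.cos(b)-r0*np.cos(a),r*np.sin(b)-r0*np.sin(a),0.238-p0[2] if k<2 else 0])
    Q=R0 if k==0 else yawR(yaw-f*k)
    t=(Q.inv()*yawR(yaw-f*(k+1))).as_rotvec(degrees=True)
    out.append(np.r_[Q.inv().apply(d).round(3 if 0 else 4),t])
print(fmt(0,out))
'''
open('crank.py','w').write(s)
E
python3 crank.py 7 6 .0555 6 12
```

```text
t13.20 r=0.0544 az=233.2 z=0.2391 yaw=-178.1 q7=79.9 Frad=5.0 Ftan=-10.3 Fz=-1.6 [-178.3    2.5 -178.1] [-2.43 -0.98 -0.11]
0 0.0089 0.0074 0.0005 -1.59 2.59 5.96; 0 0.0085 0.0078 0.0011 0 0 6; 0 0.0082 0.0082 0 0 0 6; 0 0.0078 0.0086 0 0 0 6; 0 0.0076 0.0087 0 0 0 6; 0 0.0075 0.0089 0 0 0 6
```

Call:
carry_out(increments="0 0.009 0.0074 0 -1.6 2.6 5; 0 0.0085 0.008 0 -0.5 0.5 5; 0 0.008 0.008 0 -0.5 0.5 5; 0 0.008 0.0085 0 -0.5 0.5 6; 0 0.0077 0.0087 0 -0.5 0.5 6")

```text
time_s: 13.82
tool_pos: [0.5182, 0.1129, 0.2393]
tool_rot: [179.3, -0.1, 152.8]
force: [0.2, -10.4, 1.1]
grip_width: 0.0172
```

```bash
python3 crank.py 7 6 .0555 6 12;python3 chk.py 0 pics/s8.png
```

```text
t13.82 r=0.0573 az=202.7 z=0.2393 yaw=152.8 q7=50.4 Frad=3.8 Ftan=-9.7 Fz=1.1 [ 1.793e+02 -1.000e-01  1.528e+02] [-2.75 -0.36 -0.04]
0 0.0069 0.0097 0.0014 0.66 -0.09 6; 0 0.0071 0.0094 0.0013 0 0 6; 0 0.0074 0.0091 0 0 0 6; 0 0.0076 0.0088 0 0 0 6; 0 0.0074 0.0089 0 0 0 6; 0 0.0073 0.009 0 0 0 6
13.875 [0.51773716 0.11389131 0.23932171] [ 1.79311301e+02 -1.19739186e-01  1.52621507e+02] [ 0.85532992 -7.96218932  1.09132425] [-2.58998803 -0.2171238   0.01972875] 0.017323707505670864
```

View pics/s8.png

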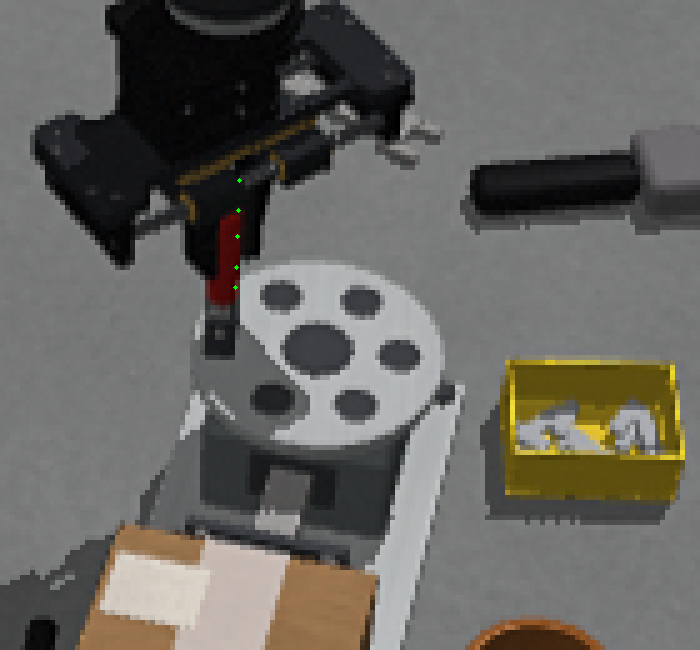

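```bash
python3 crank.py 6 10 .0575 6 12
```

```text
t13.88 r=0.0573 az=201.6 z=0.2393 yaw=152.6 q7=50.2 Frad=2.1 Ftan=-7.7 Fz=1.1 [ 1.793e+02 -1.000e-01  1.526e+02] [-2.59 -0.22  0.02]
0 0.0083 0.0086 0.0014 0.68 -0.16 6; 0 0.0083 0.0087 0.0013 0 0 6; 0 0.0082 0.0087 0 0 0 6; 0 0.0082 0.0088 0 0 0 6; 0 0.0082 0.0088 0 0 0 6; 0 0.0082 0.0088 0 0 0 6; 0 0.0082 0.0088 0 0 0 6; 0 0.0082 0.0088 0 0 0 6; 0 0.0082 0.0088 0 0 0 6; 0 0.0082 0.0088 0 0 0 6
```

Call:
carry_out(increments="0 0.0083 0.0087 0.001 0.5 0 6; 0 0.0083 0.0087 0.001 0 0 6; 0 0.0082 0.0088 0 0 0 6; 0 0.0082 0.0088 0 0 0 6; 0 0.0082 0.0088 0 0 0 6; 0 0.0082 0.0088 0 0 0 6; 0 0.0082 0.0088 0 0 0 6; 0 0.0082 0.0088 0 0 0 6")

```text
time_s: 14.88
tool_pos: [0.5255, 0.167, 0.2389]
tool_rot: [-177.9, 2.5, 101.1]
force: [-9.7, -6.8, 10.0]
grip_width: 0.0169
```

```bash
python3 crank.py 6 10 .0575 6 12
```

```text
t14.88 r=0.0556 az=144.9 z=0.2389 yaw=101.1 q7=-7.2 Frad=4.0 Ftan=-11.2 Fz=10.0 [-177.9    2.5  101.1] [-1.43  2.49 -0.16]
0 0.0087 0.0082 0.0002 -1.97 2.63 5.95; 0 0.0083 0.0086 0.0009 0 0 6; 0 0.0078 0.0091 0 0 0 6; 0 0.0074 0.0095 0 0 0 6; 0 0.0074 0.0095 0 0 0 6; 0 0.0074 0.0095 0 0 0 6; 0 0.0074 0.0095 0 0 0 6; 0 0.0074 0.0095 0 0 0 6; 0 0.0074 0.0095 0 0 0 6; 0 0.0074 0.0095 0 0 0 6
```

Call:
carry_out(increments="0 0.0087 0.0082 -0.001 -1.8 2.5 6; 0 0.008 0.0085 -0.001 -0.5 0.7 6; 0 0.0076 0.009 0 0 0.3 6; 0 0.0074 0.0095 0 0 0.3 6; 0 0.0074 0.0095 0 0 0.3 6; 0 0.0074 0.0095 0 0 0.3 6; 0 0.0074 0.0095 0 0 0.3 6")

```text
time_s: 15.75
tool_pos: [0.5813, 0.1902, 0.2391]
tool_rot: [-178.2, 0.8, 56.9]
force: [-10.0, -5.1, 9.3]
grip_width: 0.0167
```

```bash
python3 crank.py 6 8 .0575 6 12;python3 chk.py 180 pics/s9.png
python3 - <<'E'
from h import *
p=read_camera("top");cv2.imwrite("pics/t9.png",cv2.resize(p["img"][170:320,210:430],None,fx=3.5,fy=3.5,interpolation=3))
E
```

```text
t15.75 r=0.0562 az=79.4 z=0.2391 yaw=56.9 q7=-45.6 Frad=-6.8 Ftan=-8.9 Fz=9.3 [-178.2    0.8   56.9] [-1.47  2.65  0.03]
0 0.0047 0.011 0.0007 -1.72 0.89 5.99; 0 0.0042 0.0112 0.0011 0 0 6; 0 0.0038 0.0114 0 0 0 6; 0 0.0034 0.0115 0 0 0 6; 0 0.0034 0.0115 0 0 0 6; 0 0.0034 0.0115 0 0 0 6; 0 0.0034 0.0115 0 0 0 6; 0 0.0034 0.0115 0 0 0 6
15.8 [0.58275797 0.18990242 0.2391635 ] [-178.35596192    0.75014536   56.6887076 ] [-8.60547201 -3.66801518  7.24406177] [-1.14817718  2.03622428  0.03476158] 0.017394267479982895
```

View pics/s9.png

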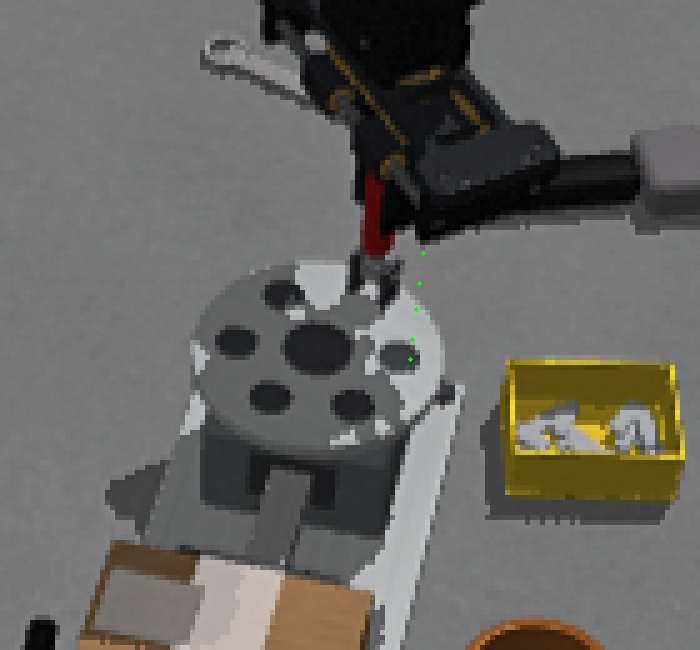

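View pics/t9.png

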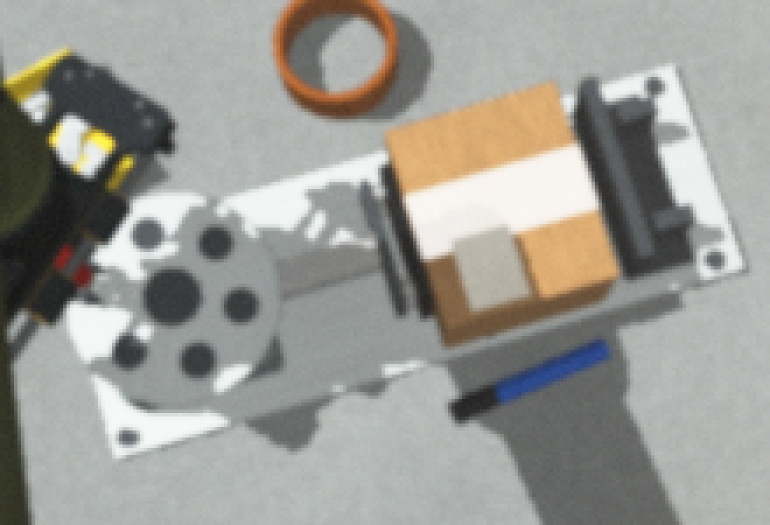

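```bash
python3 crank.py 6 8 .0555 6 12
```

```text
t15.85 r=0.0562 az=78.1 z=0.2392 yaw=57.0 q7=-45.6 Frad=-6.1 Ftan=-6.3 Fz=7.8 [-178.4    0.7   57. ] [-1.4   1.65 -0.01]
0 0.0024 0.0115 0.0008 -1.58 0.81 5.99; 0 0.0026 0.0114 0.0012 0 0 6; 0 0.0028 0.0113 0 0 0 6; 0 0.003 0.0112 0 0 0 6; 0 0.003 0.0112 0 0 0 6; 0 0.003 0.0112 0 0 0 6; 0 0.003 0.0112 0 0 0 6; 0 0.003 0.0112 0 0 0 6
```

Call:
carry_out(increments="0 0.0024 0.0115 -0.001 -1.5 0.8 5; 0 0.0027 0.0114 -0.001 -0.3 0 5; 0 0.0029 0.0113 0 -0.3 0 6; 0 0.003 0.0112 0 -0.3 0 6; 0 0.003 0.0112 0 0 0 6")

```text
time_s: 16.48
tool_pos: [0.6178, 0.1702, 0.2391]
tool_rot: [-179.1, 1.6, 28.6]
force: [-11.9, 2.5, 8.0]
grip_width: 0.017
```

```bash
python3 crank.py 4 6 .0555 4 9
```

```text
t16.48 r=0.0586 az=36.9 z=0.2391 yaw=28.6 q7=-68.9 Frad=-8.0 Ftan=-9.1 Fz=8.0 [-179.1    1.6   28.6] [ 0.45  3.03 -0.05]
0 -0.0024 0.0092 0.001 -0.86 1.63 3.99; 0 -0.0014 0.009 0.0011 0 0 4; 0 -0.0004 0.0088 0 0 0 4; 0 0.0006 0.0087 0 0 0 4; 0 0.0006 0.0087 0 0 0 4; 0 0.0006 0.0087 0 0 0 4
```

Call:
carry_out(increments="0 -0.0025 0.0092 0 -0.8 1.6 5; 0 -0.0015 0.009 0 0 0.3 5; 0 -0.0005 0.009 0 0 0.3 5; 0 0.0003 0.0088 0 0 0.3 5")

```text
time_s: 16.98
tool_pos: [0.6213, 0.1542, 0.2393]
tool_rot: [-178.2, -0.4, 8.8]
force: [-5.3, 8.6, 3.3]
grip_width: 0.0169
```

```bash
python3 crank.py 4 6 .0555 4 9
```

```text
t16.98 r=0.0538 az=20.9 z=0.2393 yaw=8.8 q7=-85.5 Frad=-1.9 Ftan=-9.9 Fz=3.3 [-178.2   -0.4    8.8] [1.67 1.45 0.03]
0 0.0028 0.0083 0.001 -1.78 -0.32 4.01; 0 0.0022 0.0084 0.0013 0 0 4; 0 0.0017 0.0085 0 0 0 4; 0 0.0011 0.0086 0 0 0 4; 0 0.0011 0.0086 0 0 0 4; 0 0.0011 0.0086 0 0 0 4
```

Call:
carry_out(increments="0 0.0028 0.0083 0 -1.7 -0.3 3; 0 0.0022 0.0085 0 -0.3 0 3; 0 0.0016 0.0086 0 -0.3 0 3")

```text
time_s: 17.35
tool_pos: [0.6257, 0.146, 0.2393]
tool_rot: [-179.3, 0.6, 0.3]
force: [-5.7, 8.8, 2.8]
grip_width: 0.0174
```

```bash
python3 crank.py 3 5 .0555 3 8
python3 - <<'E'
from h import *
p=read_camera("top");cv2.imwrite("pics/t10.png",cv2.resize(p["img"][170:320,290:430],None,fx=4,fy=4,interpolation=3))
E
```

```text
t17.35 r=0.0558 az=11.4 z=0.2393 yaw=0.3 q7=-93.1 Frad=-3.8 Ftan=-9.7 Fz=2.8 [-179.3    0.6    0.3] [ 2.09  1.18 -0.01]
0 0.0007 0.0077 0.0012 -0.7 0.58 3; 0 0.0008 0.0077 0.0013 0 0 3; 0 0.0009 0.0077 0 0 0 3; 0 0.001 0.0077 0 0 0 3; 0 0.001 0.0077 0 0 0 3
```

View pics/t10.png

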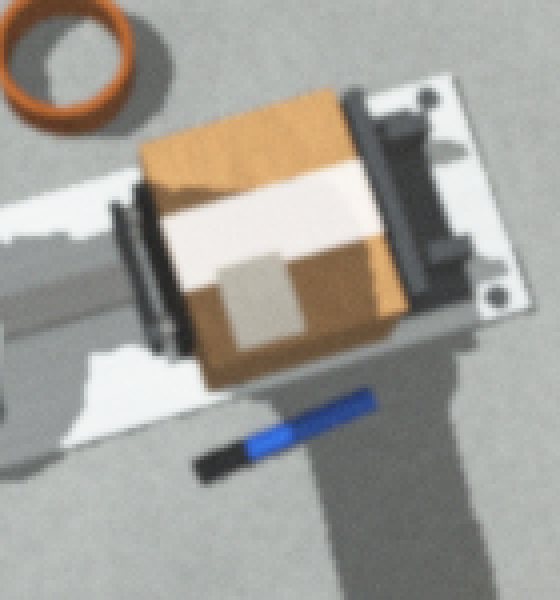

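Call:
carry_out(increments="0 0.0008 0.0077 0 -0.6 0.5 2; 0 0.0009 0.0077 0 -0.2 0 2")

```text
time_s: 17.65
tool_pos: [0.6257, 0.1421, 0.2394]
tool_rot: [-179.2, 0.3, -3.5]
force: [-1.0, 9.8, -0.1]
grip_width: 0.0168
```

```bash
python3 crank.py 3 3 .0555 2 8
```

```text
t17.65 r=0.0552 az=7.4 z=0.2394 yaw=-3.5 q7=-96.3 Frad=0.3 Ftan=-9.9 Fz=-0.1 [-179.2    0.3   -3.5] [ 2.21  0.46 -0.05]
0 0.0012 0.0076 0.0013 -0.76 0.27 2; 0 0.001 0.0077 0.0014 0 0 2; 0 0.0008 0.0077 0 0 0 2
```

Call:
carry_out(increments="0 0.001 0.0077 0 -0.7 0.2 2; 0 0.0009 0.0077 0 -0.2 0 2")

```text
time_s: 17.9
tool_pos: [0.6259, 0.1388, 0.2394]
tool_rot: [-179.2, 0.2, -7.0]
force: [-0.4, 9.7, -0.5]
grip_width: 0.0174
```

```bash
python3 crank.py 3 3 .0555 2 8
```

```text
t17.90 r=0.0550 az=4.0 z=0.2394 yaw=-7.0 q7=-99.4 Frad=0.3 Ftan=-9.7 Fz=-0.5 [-179.2    0.2   -7. ] [ 2.24  0.32 -0.04]
0 0.0014 0.0076 0.0013 -0.76 0.18 2; 0 0.0011 0.0076 0.0014 0 0 2; 0 0.0008 0.0077 0 0 0 2
```

Call:
carry_out(increments="0 0.0012 0.0077 0 -0.7 0.2 2; 0 0.0009 0.0077 0 -0.2 0 2")

```text
time_s: 18.15
tool_pos: [0.6258, 0.1355, 0.2394]
tool_rot: [-179.2, 0.1, -10.6]
force: [0.7, 9.9, -1.3]
grip_width: 0.0171
```

```bash
python3 crank.py 3 3 .0555 2 8
```

```text
t18.15 r=0.0548 az=0.5 z=0.2394 yaw=-10.6 q7=-102.5 Frad=0.8 Ftan=-9.9 Fz=-1.3 [-1.792e+02  1.000e-01 -1.060e+01] [ 2.3   0.08 -0.02]
0 0.0017 0.0076 0.0013 -0.76 0.06 2; 0 0.0013 0.0076 0.0014 0 0 2; 0 0.0009 0.0077 0 0 0 2
```

Call:
carry_out(increments="0 0.0013 0.0077 0 -0.7 0 2; 0 0.001 0.0077 0 -0.2 0 2")

```text
time_s: 18.4
tool_pos: [0.6257, 0.1322, 0.2394]
tool_rot: [-179.2, 0.1, -14.2]
force: [1.8, 9.9, -1.6]
grip_width: 0.0172
```

```bash
python3 crank.py 3 3 .0555 2 8
python3 - <<'E'
from h import *
p=read_camera("top");cv2.imwrite("pics/t11.png",cv2.resize(p["img"][170:320,290:430],None,fx=4,fy=4,interpolation=3))
E
```

```text
t18.40 r=0.0547 az=357.0 z=0.2394 yaw=-14.2 q7=-105.6 Frad=1.3 Ftan=-10.0 Fz=-1.6 [-1.792e+02  1.000e-01 -1.420e+01] [ 2.24 -0.13  0.01]
0 0.0017 0.0076 0.0013 -0.78 0.09 2; 0 0.0013 0.0076 0.0014 0 0 2; 0 0.001 0.0077 0 0 0 2
```

View pics/t11.png

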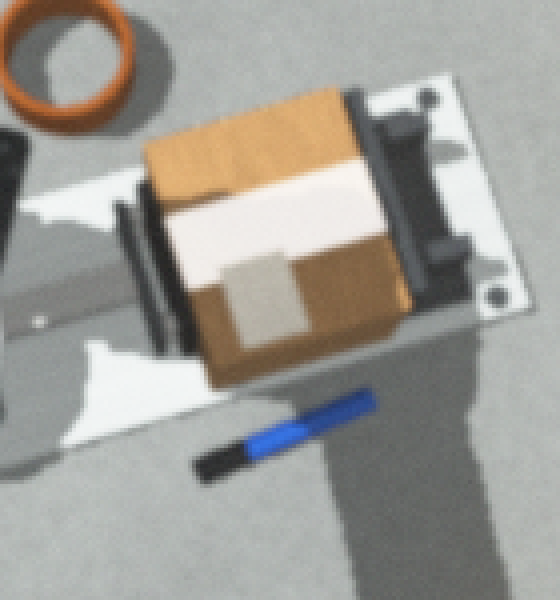

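Call:
carry_out(increments="0 0.0015 0.0077 0 -0.7 0 2; 0 0.0012 0.0077 0 -0.2 0 2")

```text
time_s: 18.7
tool_pos: [0.6254, 0.1282, 0.2394]
tool_rot: [-179.2, 0.1, -17.9]
force: [2.3, 9.9, -1.6]
grip_width: 0.0173
```

```bash
python3 crank.py 3 3 .0555 2 8
```

```text
t18.70 r=0.0548 az=352.9 z=0.2394 yaw=-17.9 q7=-108.7 Frad=1.0 Ftan=-10.1 Fz=-1.6 [-1.792e+02  1.000e-01 -1.790e+01] [ 2.28 -0.25 -0.02]
0 0.0016 0.0076 0.0013 -0.79 0.12 2; 0 0.0012 0.0076 0.0014 0 0 2; 0 0.0009 0.0077 0 0 0 2
```

Call:
carry_out(increments="0 0.0015 0.0077 0 -0.7 0 2; 0 0.0012 0.0077 0 -0.2 0 2")

```text
time_s: 18.95
tool_pos: [0.6247, 0.1246, 0.2394]
tool_rot: [-179.2, 0.1, -21.5]
force: [2.9, 9.3, -2.1]
grip_width: 0.017
```

```bash
python3 crank.py 3 3 .0555 2 8
```

```text
t18.95 r=0.0547 az=349.0 z=0.2394 yaw=-21.5 q7=-111.8 Frad=1.1 Ftan=-9.6 Fz=-2.1 [-1.792e+02  1.000e-01 -2.150e+01] [ 2.24 -0.52 -0.04]
0 0.0016 0.0076 0.0013 -0.81 0.11 2; 0 0.0012 0.0076 0.0014 0 0 2; 0 0.0009 0.0077 0 0 0 2
```

Call:
carry_out(increments="0 0.0015 0.0077 0 -0.7 0 2; 0 0.0012 0.0077 0 -0.2 0 2")

```text
time_s: 19.2
tool_pos: [0.6238, 0.1207, 0.2394]
tool_rot: [-179.2, 0.0, -25.1]
force: [4.8, 8.5, -2.9]
grip_width: 0.0175
```

```bash
python3 crank.py 3 3 .0555 2 8
```

```text
t19.20 r=0.0546 az=344.9 z=0.2394 yaw=-25.1 q7=-114.9 Frad=2.4 Ftan=-9.5 Fz=-2.9 [-179.2    0.   -25.1] [ 2.2  -0.66 -0.07]
0 0.0016 0.0076 0.0013 -0.83 0.06 2; 0 0.0012 0.0076 0.0014 0 0 2; 0 0.0008 0.0077 0 0 0 2
```

Call:
carry_out(increments="0 0.0018 0.0077 0 -0.7 0 2; 0 0.0015 0.0077 0 -0.2 0 2")

```text
time_s: 19.45
tool_pos: [0.6225, 0.1167, 0.2394]
tool_rot: [-179.1, 0.0, -28.7]
force: [3.2, 9.1, -3.8]
grip_width: 0.0174
```

```bash
python3 crank.py 3 3 .0555 2 8
python3 - <<'E'
from h import *
p=read_camera("top");cv2.imwrite("pics/t12.png",cv2.resize(p["img"][170:320,290:430],None,fx=4,fy=4,interpolation=3))
E
```

```text
t19.45 r=0.0547 az=340.4 z=0.2394 yaw=-28.7 q7=-118.1 Frad=-0.0 Ftan=-9.7 Fz=-3.8 [-179.1    0.   -28.7] [ 2.13 -0.74  0.01]
0 0.0015 0.0076 0.0013 -0.85 0.05 2; 0 0.0011 0.0076 0.0014 0 0 2; 0 0.0007 0.0077 0 0 0 2
```

View pics/t12.png

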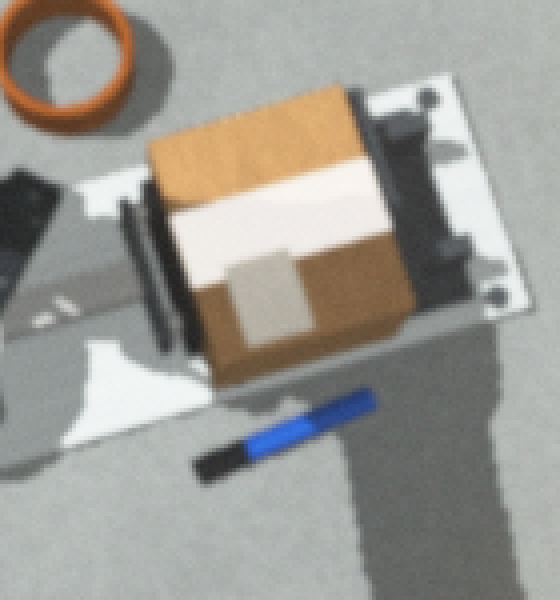

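Call:
carry_out(increments="0 0.0015 0.0077 0 -0.8 0 2; 0 0.0012 0.0077 0 -0.2 0 2")

```text
time_s: 19.75
tool_pos: [0.6205, 0.1119, 0.2395]
tool_rot: [-179.2, -0.1, -32.4]
force: [4.9, 8.3, -4.5]
grip_width: 0.0173
```

```bash
python3 crank.py 3 3 .0555 2 8
```

```text
t19.75 r=0.0546 az=335.0 z=0.2395 yaw=-32.4 q7=-121.4 Frad=0.9 Ftan=-9.5 Fz=-4.5 [-1.792e+02 -1.000e-01 -3.240e+01] [ 2.   -1.03 -0.  ]
0 0.0014 0.0076 0.0014 -0.77 -0.05 2; 0 0.0009 0.0077 0.0015 0 0 2; 0 0.0005 0.0077 0 0 0 2
```

Call:
carry_out(increments="0 0.0014 0.0077 0.0005 -0.8 0 1.5; 0 0.001 0.0077 0.0005 -0.2 0 1.5")

```text
time_s: 20.0
tool_pos: [0.6183, 0.1081, 0.2394]
tool_rot: [-179.2, -0.2, -35.1]
force: [6.6, 9.6, -3.4]
grip_width: 0.0174
```

```bash
python3 crank.py 3 3 .0555 2 8
```

```text
t20.00 r=0.0544 az=330.4 z=0.2394 yaw=-35.1 q7=-123.7 Frad=1.0 Ftan=-11.6 Fz=-3.4 [-179.2   -0.2  -35.1] [ 2.15 -1.21  0.01]
0 0.0013 0.0077 0.0013 -0.82 -0.21 2; 0 0.0008 0.0077 0.0014 0 0 2; 0 0.0003 0.0077 0 0 0 2
```

Call:
carry_out(increments="0 0.0012 0.0077 0.0005 -0.8 0 1.5; 0 0.0008 0.0077 0.0005 -0.2 0 1.5")

```text
time_s: 20.25
tool_pos: [0.6161, 0.1056, 0.2394]
tool_rot: [-179.0, -0.4, -37.7]
force: [7.4, 10.3, -5.4]
grip_width: 0.0172
```

```bash
python3 crank.py 3 3 .0555 2 8
python3 - <<'E'
from h import *
p=read_camera("top");cv2.imwrite("pics/t13.png",cv2.resize(p["img"][170:320,290:430],None,fx=4,fy=4,interpolation=3))
E
```

```text
t20.25 r=0.0538 az=326.9 z=0.2394 yaw=-37.7 q7=-126.2 Frad=0.6 Ftan=-12.7 Fz=-5.4 [-179.    -0.4  -37.7] [ 2.31 -1.66  0.03]
0 0.0017 0.0076 0.0013 -1.02 -0.43 2; 0 0.0011 0.0077 0.0014 0 0 2; 0 0.0004 0.0077 0 0 0 2
```

View pics/t13.png

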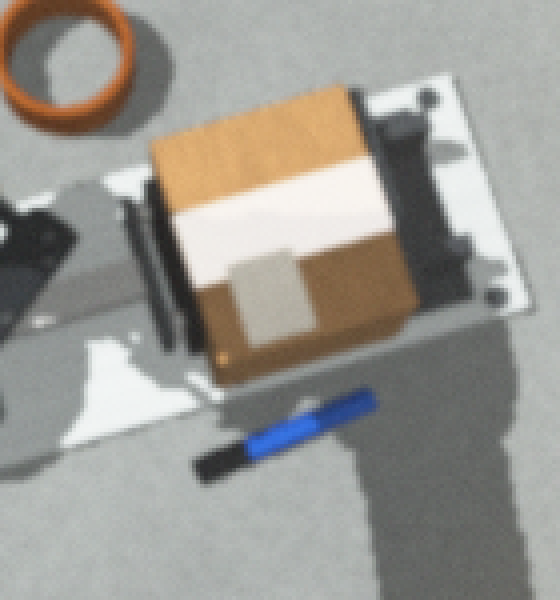

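Call:
carry_out(increments="0 0.0017 0.0078 0.0005 -1 -0.4 1; 0 0.0015 0.008 0.0005 -0.3 -0.2 1")

```text
time_s: 20.55
tool_pos: [0.6149, 0.103, 0.2394]
tool_rot: [-178.9, -0.1, -39.3]
force: [8.3, 10.1, -6.2]
grip_width: 0.0176
```

```bash
python3 crank.py 3 3 .0555 2 8
```

```text
t20.55 r=0.0543 az=323.9 z=0.2394 yaw=-39.3 q7=-127.3 Frad=0.7 Ftan=-13.0 Fz=-6.2 [-1.789e+02 -1.000e-01 -3.930e+01] [ 2.45 -1.9  -0.03]
0 0.0011 0.0077 0.0013 -1.06 -0.08 2; 0 0.0006 0.0077 0.0014 0 0 2; 0 0 0.0077 0 0 0 2
```

Call:
carry_out(increments="0 0.0015 0.008 0.0005 -1 -0.1 0.5")

```text
time_s: 20.68
tool_pos: [0.6142, 0.1021, 0.2395]
tool_rot: [-179.2, -0.1, -39.6]
force: [9.5, 11.8, -5.7]
grip_width: 0.0173
```

```bash
python3 crank.py 3 1 .0555 2 8;python3 chk.py 144 pics/s14.png
```

```text
t20.68 r=0.0543 az=322.7 z=0.2395 yaw=-39.6 q7=-127.7 Frad=0.4 Ftan=-15.1 Fz=-5.7 [-1.792e+02 -1.000e-01 -3.960e+01] [ 2.7  -2.13 -0.05]
0 0.0009 0.0077 0.0014 -0.76 -0.13 2
20.725 [0.61424306 0.10212813 0.23943759] [-1.79265266e+02 -1.49673976e-01 -3.95743910e+01] [ 9.34286596 11.14248152 -4.39477831] [ 2.39810892 -1.96188477 -0.04903487] 0.017091654482011283
```

View pics/s14.png

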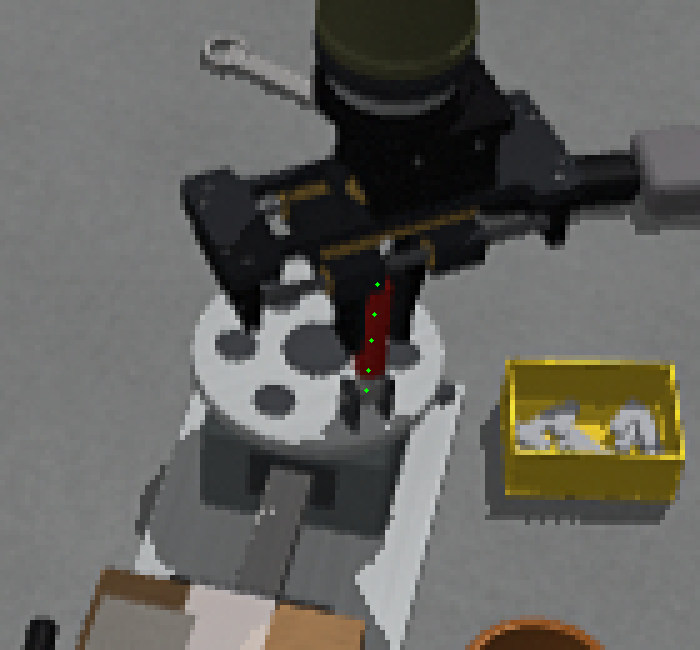

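Call:
carry_out(increments="0 0 0 0 0 0 0; 0 0 0 0 0 0 0; 0 0 0 0 0 0 0")

```text
time_s: 21.1
tool_pos: [0.6148, 0.1029, 0.2394]
tool_rot: [-179.3, -0.2, -39.5]
force: [-0.1, 2.3, -0.1]
grip_width: 0.0173
```

```bash
python3 crank.py 3 1 .0555 2 8
```

```text
t21.10 r=0.0543 az=323.7 z=0.2394 yaw=-39.5 q7=-127.7 Frad=-1.4 Ftan=-1.8 Fz=-0.1 [-179.3   -0.2  -39.5] [ 0.25  0.38 -0.08]
0 0.0011 0.0077 0.0013 -0.74 -0.22 2
```

Call:
carry_out(increments="0.5 0 0 0 0 0 0; 0.5 0 0 0 0 0 0; 0.5 0 0 0 0 0 0; 0.5 0 0 0 0 0 0; 0.5 0 0 -0.02 0 0 0; 0.5 0 0 -0.03 0 0 0; 0.5 0 0 -0.03 0 0 0; 0.5 0 0 -0.02 0 0 0")

```text
time_s: 22.1
tool_pos: [0.6137, 0.0996, 0.3455]
tool_rot: [-179.3, -0.4, -39.7]
force: [0.7, 0.6, 0.9]
grip_width: 0.0434
```

```bash
python3 chk.py 144 pics/s15.png
```

```text
22.15 [0.6147693  0.09951971 0.34829582] [-179.09416244   -0.50722923  -39.68530346] [ 2.01922037 -0.89472933  2.67677702] [-0.00844527  0.06750955  0.00527038] 0.043734885312932174
```

View pics/s15.png

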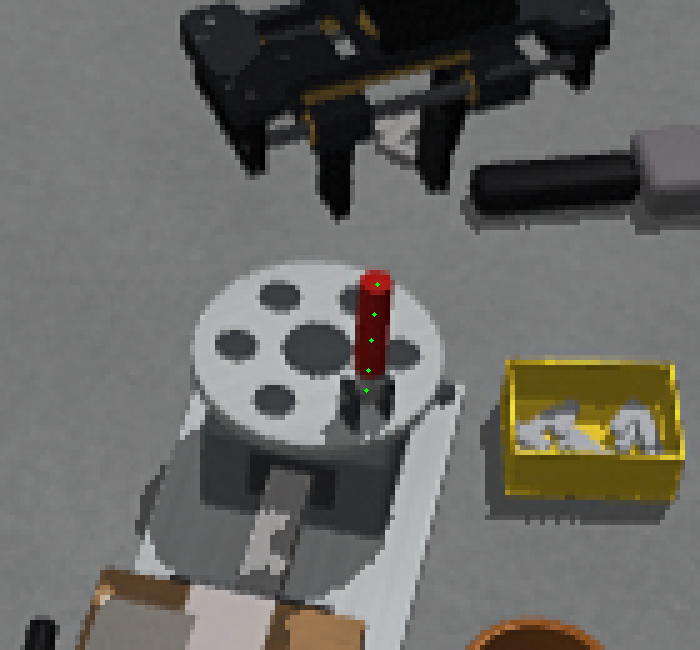

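Call:
carry_out(increments="0.5 0 0 -0.03 0 0 0; 0.5 -0.047 0 -0.01 0 0 0; 0.5 -0.047 0 -0.01 0 0 0; 0.5 -0.047 0 0 0 0 0; 0.5 0 0 0 0 0 0; 0.5 0 0 0 0 0 0")

```text
time_s: 22.9
tool_pos: [0.5041, 0.1891, 0.4029]
tool_rot: [-178.7, -0.7, -40.0]
force: [0.7, -0.8, -1.0]
grip_width: 0.0436
```

Run:
```python
from h import *
p=read_camera("top");cv2.imwrite("pics/t15.png",cv2.resize(p["img"][170:320,210:430],None,fx=3.5,fy=3.5,interpolation=3))
p=read_camera("scene");cv2.imwrite("pics/s16.png",p["img"])
o=get_obs();print(o["time_s"],o["force"],o["tool_pos"],abs(o["joint_velocities"]).max())
```

```text
23.0 [ 0.90145776 -0.36140226  0.16683523] [0.50436835 0.18908726 0.40253206] 0.6489079831166928
```

View pics/t15.png

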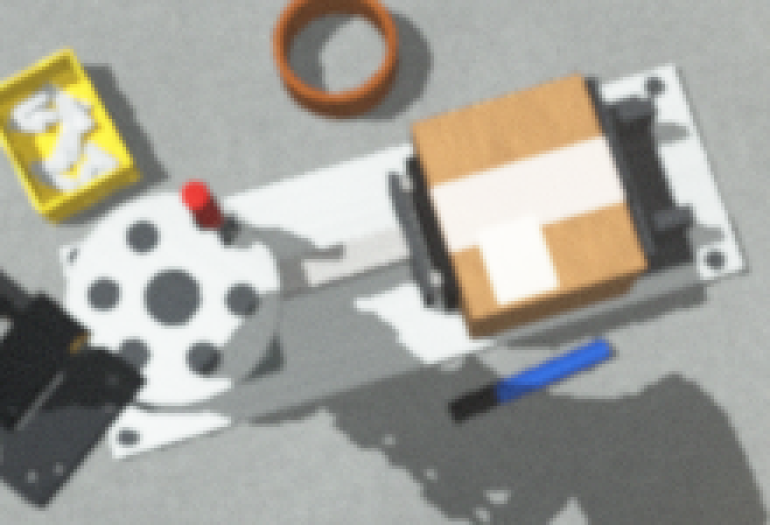

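View pics/s16.png

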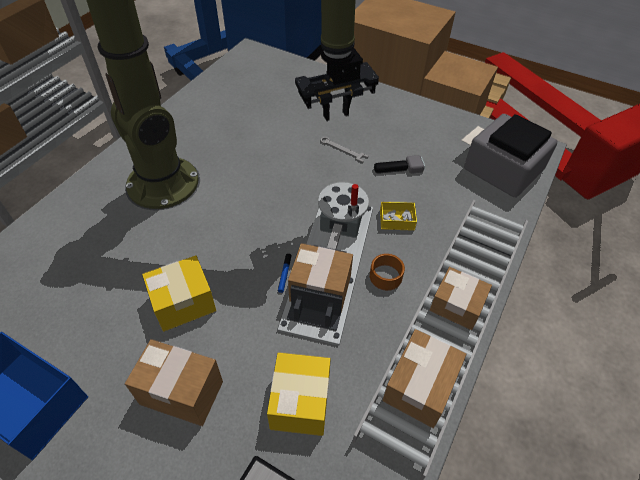

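Run:
```python
from h import *
p=read_camera("top");s=read_camera("scene")
hub=np.array([.571,.135])
for n,c,b in(("top",p,(255,215,280,240)),("scene",s,(340,180,370,215))):
    m=red(c,b);ys,xs=np.nonzero(m);print(n,len(xs),"red mean",xs.mean().round(2),ys.mean().round(2))
    for az in(322.5,324):
      for lean in(0,.05,-.05):
        a=np.radians(az);e=np.array([np.cos(a),np.sin(a)]);q=[proj(c,(*(hub+e*(.055-np.sin(lean)*r)),.126+r*np.cos(lean))) for r in(.016,.049,.082)]
        print(az,"inward lean",lean,np.round(q,1).tolist())
d=np.array([.258,-.966])
# carton top edges
for nm,uv in(("backL",(210+412/3.5,170+122/3.5)),("backR",(210+470/3.5,170+318/3.5)),("frontL",(210+583/3.5,170+75/3.5)),("frontR",(210+645/3.5,170+265/3.5))):
    print(nm,((ray(p,uv,.112)[:2]-hub)@d).round(4))
```

```text
top 64 red mean 266.92 227.67
322.5 inward lean 0 [[271.0, 232.0], [269.0, 228.6], [266.8, 225.0]]
322.5 inward lean 0.05 [[270.8, 232.3], [268.3, 229.5], [265.6, 226.5]]
322.5 inward lean -0.05 [[271.2, 231.7], [269.7, 227.7], [268.0, 223.5]]
324 inward lean 0 [[270.5, 231.6], [268.4, 228.2], [266.3, 224.6]]
324 inward lean 0.05 [[270.3, 231.9], [267.8, 229.1], [265.1, 226.2]]
324 inward lean -0.05 [[270.7, 231.4], [269.1, 227.3], [267.4, 223.1]]
scene 76 red mean 353.09 193.2
322.5 inward lean 0 [[352.8, 203.8], [353.6, 195.4], [354.5, 186.6]]
322.5 inward lean 0.05 [[352.6, 203.6], [353.2, 194.7], [353.8, 185.6]]
322.5 inward lean -0.05 [[352.9, 204.0], [354.0, 196.0], [355.2, 187.7]]
324 inward lean 0 [[353.3, 203.6], [354.1, 195.2], [355.0, 186.4]]
324 inward lean 0.05 [[353.1, 203.4], [353.7, 194.6], [354.3, 185.4]]
324 inward lean -0.05 [[353.4, 203.8], [354.5, 195.8], [355.7, 187.5]]
backL 0.1864
backR 0.1849
frontL 0.3055
frontR 0.3048
```

```bash
python3 -c "
from cell import *
print(sign_off())"
```

```text
the job is handed in; nothing more can be done
None
```

I swung the red handle upright, cranked the wheel clockwise about 285° until the carton was clamped, let go and handed the job in at about 23 s. No verdict is reported.

- **Raising the handle:** I pinched the folded handle and swung it up. A picture after letting go showed it standing vertical over its original hinge position, so the wheel had not visibly turned. During that push my pads slid about 6 mm along the handle, so I let go and took a new, centred grip before cranking.
- **Clamping:** The crank needed 9.5 to 10 N while turning freely. It began to stiffen about 0.2 rad before I stopped, and the last step read about 15.1 N. That is roughly 5 N over free turning, which I estimate at 25 to 32 N on the pad. The reading one step earlier was lower, at 3.3 N over, but still within the allowed range.
- **Final pictures:** The carton looks square, with its ends level to about 1.5 mm, and sits against the backstop. The top and scene views both put the handle within about 0.05 rad of upright. The arm is well clear with no force on it, and the nearby marker, tape and seals had not moved.
- **Disagreement:** My estimate from the first picture put the clamp taking hold at a wheel angle of about 6.6; by feel it was nearer 6.9. I went by the feel.

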